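# Take the stage plate out of the microscope light base and rack it

## Robot

A 6-joint arm with a two-finger parallel gripper is mounted at the origin on a cart in front of the work surface, level with it; the furniture and walls round the work are solid. World frame = base frame: x ahead of the robot, y to its left, z up, the work surface at z = 0. Lengths are in m, angles in rad, forces in N, time in s.
With the tool pointing down it reaches from about 0.3 to 0.75 m from the base axis. Payload 8.5 kg.
Tool frame: the origin (TCP) lies between the finger pads; the fingertips stand 17 mm ahead of it and the grasp point (between the pads) lies 2 mm behind it; z points along the fingers, y is the line along which they close (so a half turn about z gives the same grasp; the last joint's range is limited). The gripper opens to 85 mm and grips with 20 to 120 N. Pads are 22 mm wide; open, the fingers measure 114 mm over their backs; the gripper's body (76 mm by 85 mm) begins 54 mm behind the grasp point. The pads swing forward as they close: fully open they stand 13 mm farther back than shut.
Start: joints at [1.123, 0.381, 1.297, -0, 1.464, -0.215], TCP at [0.127, 0.535, 0.248] pointing down, gripper open.
Joint ranges: [-3.11, 3.11], [-0.89, 2.33], [0.22, 2.48], [-1.42, 4.56], [0.17, 2.85], [-2.88, 2.88]. Speed limits (rad/s): [2.39, 2.39, 3.14, 3.14, 3.14, 3.14].

## Interface

Orientations are given as a unit quaternion [w, x, y, z].
In Python, from station import bot, grip, planner, readout, eyes, close_job gives the robot as it stands. Calls block until the motion is done:
- bot.move_to(position, orientation): joint-space move of the TCP to a pose.
- bot.servo_line(position, attitude=None, vel=0.15, contact_N=None): straight line of the TCP; attitude=None keeps the orientation; vel is the mean speed in m/s. With contact_N (N) it stops when the force on the tool has changed by that much, and returns True; else False.
- bot.move_joints(angles): joint-space move.
- grip(opening): opening from 0.0 (shut) to 1.0 (fully open); the grip force is fixed at half the most; returns when the fingers have stopped.
- bot.dwell(seconds).
- planner.ik(position, orientation): joint angles nearest the present ones, or None.
- readout.get_state(): the state.
- eyes.read_camera(name): name is "scene" or "side" or "wrist"; returns a dict with "frame" (400x640x3 uint8, red, green, blue), "K" (3x3 intrinsics, pixels), "R" (3x3) and "t" (3): a world point X has camera coordinates R X + t. Camera axes: x right, y down, z forward; pixel columns grow to the right and rows downward; lengths in m; the calibration is good to about 2 mm. A picture is of the moment at which its call begins. There is no depth.
A pose or a line that the arm cannot do raises bot.MotionError and nothing moves.
- close_job(): hands the job in; it is judged then, once.
The state is a dict: "t": time; "joint_pos": joint angles; "dq": joint speeds; "joint_efforts": joint torques, N m; "eef_pos": TCP position; "orientation": TCP orientation; "wrist_force": force on the tool from outside, world axes, zero at the start; "torque": the same for the moment, N m; "opening": opening from 0.0 (shut) to 1.0 (fully open); "gripper_force": force on a finger pad.
Only numpy, scipy, OpenCV 4.12 (cv2) and the standard library are available. Lean on these libraries where they do the work, as an engineer would, in place of code of your own. Each camera call takes 0.05 s, during which the arm holds its last target. There are 200 camera calls.

## Task

The next board is to be inspected with light from below, so take the round stage plate out of the microscope's light base and stand it on edge, upright and fully down, in a free slot of the plate rack in which the glass plate stands. The stage plate lies flush in its recess: press its edge down at the finger notch until it tips up and stays leaning in the recess, then grip the raised edge and lift it out. Do not drop the plate on the bench, and leave the glass plate and the other things on the bench where they are.

Things in the scene. Friction and masses are not known exactly. Their poses are not given: they have to be found in the camera images.
- light_base: Fixed cream housing, x -65..65, y -58..70 mm, 52 mm high, black dimmer knob on its front (-x) face. Origin on the bench under the centre of the round recess; z up, +y points from the recess centre to the finger notch. The recess in its top (radius 42 mm, 8 mm deep) holds the stage plate flush with the housing top
- seat (a point): Centre of the stage plate when it lies flat, 48 mm above the bench; axes as the light base. An aluminium ledge 8 mm wide carries the plate at z = 44 mm round the -y side only and ends at base y = +3 mm; on the +y side the plate hangs over the lamp well, whose floor is 8 mm above the bench and whose wall is the recess wall carried straight down
- press_notch (a point): Point on the plate's top 30 mm from its centre towards the notch, z = 52 mm. The notch interrupts the recess wall: base x -22..22, out to y = 56 mm, floor 20 mm below the housing top. Pressed here slowly 16 to 18 mm down (it takes little force), the plate turns about the ledge's ends, topples and stays leaning at about 57 degrees (steeper if pressed fast): +y rim on the well floor, -y edge raised
- stage_plate: Loose rigid round plate, diameter 80 mm, 8 mm thick, about 90 g, black face up, white face down. Origin at its very centre; z is its axis (normal to the faces), up at the start. When it leans, its raised edge stands about 22 mm above the housing top, with over 20 mm of free recess behind it. Either face may point either way in the rack
- plate_rack: Fixed grey rack, foot 78 x 122 mm, 35 mm high. Origin on the bench under its centre, z up. Three slots 42 mm apart along its y; a plate in a slot has its axis along the rack's y. Rails at x = -24 and 24 mm (8 mm wide, top at z = 12 mm) carry the rim; fins on the rails up to z = 35 mm form each slot, 10.5 mm wide, flaring to 17.5 mm over the top 7 mm
- slot_a (a point): where the plate's centre is when it stands fully down in the end slot at rack y = +42 mm (46.6 mm above the bench); free
- slot_b (a point): where the plate's centre is when it stands fully down in the middle slot (rack y = 0); free
- glass_plate: Loose pale frosted glass plate, 80 mm across and 8 mm thick, standing in the third slot (rack y = -42 mm); origin at its centre, z along its axis. Leave it there
- tweezers_curved: Loose curved steel tweezers, 118 mm long, lying nearest the robot, between light base and rack; bystander
- polyimide_tape: Loose roll of amber tape, 52 mm across, 10 mm high, lying right of the light base; bystander
- driver_blue: Loose small screwdriver with blue handle, 156 mm long, lying in front of the rack; bystander
Not all that is in view belongs to the job. What is shaped like the stage_plate but pink or turquoise is not meant.

How it is judged:
On the way, in this order (a step that is already met when the one before it is completed fails the run):
1. the stage plate is tipped up in its recess, leaning with one edge raised (angle between stage_plate's own z axis and vertical above 0.55 rad and distance between stage_plate and seat below 0.03 m), for 0.2 s.
2. the plate is lifted out and carried clear of its recess (height (world z) of stage_plate above 0.07 m and horizontal distance between stage_plate and seat above 0.06 m), for 0.1 s.
At the end, for the whole second after the job is handed in: The stage plate stands on edge, released and at rest, fully down in one of the two free slots of the rack: its centre within 10 mm of where it is when fully seated, its axis within 0.25 rad of the rack's y ((distance between stage_plate and slot_a below 0.01 m or distance between stage_plate and slot_b below 0.01 m) and angle between the z axis of stage_plate and the y axis of plate_rack, either way round below 0.25 rad and linear speed of stage_plate below 0.02 m/s and contact force between the fingers and stage_plate below 0.05 N); the robot touches nothing.
It fails at once if the stage plate falls or is laid on the bench (height (world z) of stage_plate below 0.025 m).
It fails at once if the glass plate is moved by more than 12 mm (distance of glass_plate from where it was at the start of the episode above 0.012 m).
It fails at once if a bystander is moved by more than 30 mm (distance of any of tweezers_curved, polyimide_tape, driver_blue from where it was at the start of the episode above 0.03 m).
It also fails if it takes over 40 s, if anything falls off the work surface, if the arm or the gripper's body presses on something with over 40 N, if the wrist force passes 120 N, or if a joint passes its speed limit or range.

## Working session

There is one attempt and no reset: what is moved stays moved. The work goes in short steps, each a Python script; the robot and the scene stay as the last script left them, time stands still between calls to the robot, and variables do not carry over. Pictures are saved under pics/ and viewed, at most 10 in all, crops included, and the job is handed in when it is done.

```bash
mkdir -p pics; ls
cat > h.py <<'E'
import numpy as np, cv2
from station import bot, grip, planner, readout, eyes, close_job
def snap(n,f):
    c=eyes.read_camera(n); cv2.imwrite(f'pics/{f}.png',c['frame'][:,:,::-1]); np.savez(f'pics/{f}.npz',K=c['K'],R=c['R'],t=c['t']); return c
def ray(c,u,v,z):
    K,R,t=c['K'],c['R'],c['t']; d=R.T@np.linalg.solve(K,[u,v,1]); o=-R.T@t; return o+d*(z-o[2])/d[2]
def proj(c,X):
    p=c['K']@(c['R']@np.asarray(X,float)+c['t']); return p[:2]/p[2]
E
python3 - <<'E'
from h import *
for n in ("scene","side","wrist"):
    c=snap(n,n+'0'); print(n,c['K'].tolist(),(-c['R'].T@c['t']).round(3),c['R'][2].round(2))
E
```

```text
pics
scene [[441.208941432379, 0.0, 316.402949149232], [0.0, 441.208941432379, 196.70018534284003], [0.0, 0.0, 1.0]] [-0.178  0.271  0.481] [ 0.72 -0.54 -0.43]
side [[440.0096663894537, 0.0, 315.2939284780357], [0.0, 440.0096663894537, 199.0269238441015], [0.0, 0.0, 1.0]] [ 0.12  -0.779  0.551] [ 0.43  0.68 -0.59]
wrist [[302.4819041579216, 0.0, 317.9696829511763], [0.0, 302.4819041579216, 201.16283151848114], [0.0, 0.0, 1.0]] [0.062 0.55  0.373] [ 0.26 -0.06 -0.96]
```

View pics/scene0.png

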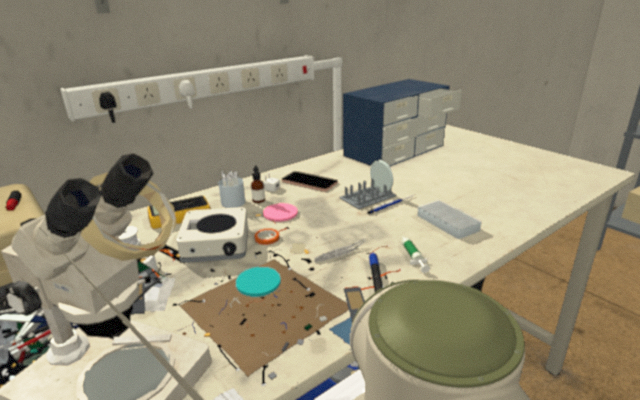

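View pics/side0.png

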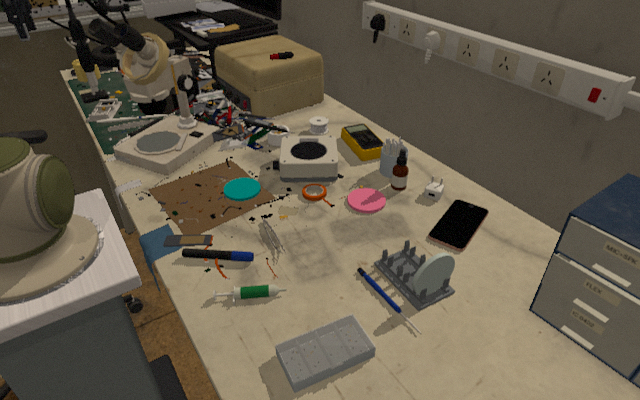

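Candidates: black disc in the cream housing (scene 215,224 / side 309,150); turquoise disc (scene 258,281) and pink disc (scene 281,212), both excluded by colour; grey microscope stage glass (side 160,142), which is a different object. I choose the black disc and check it in a close crop together with the rack.

Run:
```python
from h import *
s=cv2.imread('pics/side0.png');q=cv2.imread('pics/scene0.png')
a=cv2.resize(s[125:190,262:352],(400,289),interpolation=2)   # x4.444
b=cv2.resize(s[235:315,350:460],(400,291),interpolation=2)   # x3.636
c=cv2.resize(q[195:265,165:262],(400,289),interpolation=2)   # 4.124
d=cv2.resize(q[155:215,330:413],(400,289),interpolation=2)   # 4.82
cv2.imwrite('pics/crop1.png',np.vstack([np.hstack([a,c]),np.hstack([b[:289],d])]))
L=lambda f:dict(np.load(f'pics/{f}.npz'))
S,Q=L('side0'),L('scene0')
print(ray(S,309,150,.052),ray(Q,215,224,.052))
print(ray(S,413,275,.0),ray(Q,368,195,.0))
```

```text
[ 0.57440078 -0.03943753  0.052     ] [ 0.56682333 -0.02982565  0.052     ]
[ 0.54348023 -0.42139921  0.        ] [ 0.54471843 -0.43141656  0.        ]
```

View pics/crop1.png

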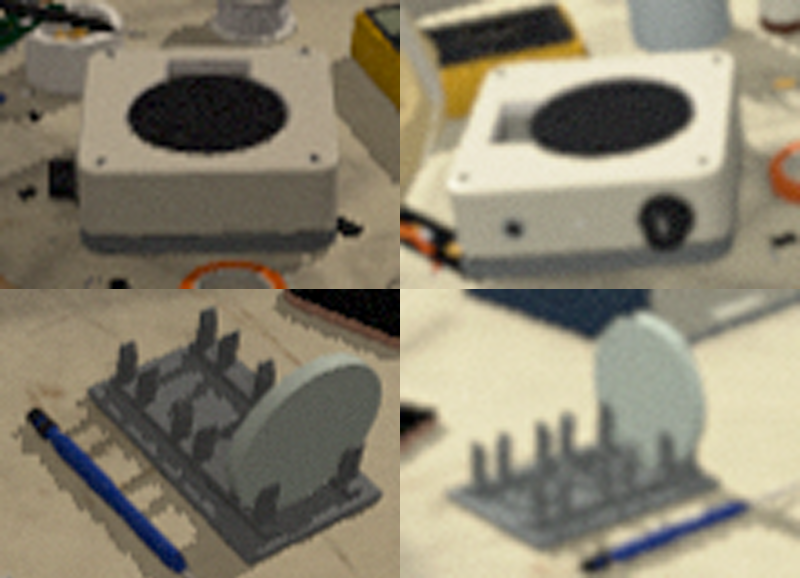

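The crop confirms it: black disc flush in the cream housing with the knob, and the notch in its far (+y) side. The rack has a glass plate in its near (-y) end slot. Next is a close wrist look above the base.

Run:
```python
from h import *
s=readout.get_state(); print(s['t'],s['orientation'])
print(planner.ik([.55,-.03,.25],[0,1,0,0]),planner.ik([.55,-.03,.25],[0,.7071,.7071,0]),planner.ik([.55,-.03,.25],[0,.7071,-.7071,0]))
bot.move_to([.58,-.03,.25],s['orientation'])
c=snap('wrist','w1'); s=readout.get_state(); print(s['t'],s['joint_pos'],s['eef_pos'])
g=c['frame'].astype(int).sum(2)
print((-c['R'].T@c['t']).round(3),c['R'].round(3).tolist(),proj(c,[.571,-.035,.052]))
```

```text
0.15 [-1.67039002e-04  1.16136472e-01  9.93233121e-01 -5.09503257e-04]
[-2.69462629e-01  3.80881057e-01  1.29199153e+00 -4.44089210e-16
  1.46872007e+00  1.30133370e+00] [-2.69462629e-01  3.80881057e-01  1.29199153e+00 -4.44089210e-16
  1.46872007e+00 -2.69462629e-01] [-2.69462629e-01  3.80881057e-01  1.29199153e+00 -4.44089210e-16
  1.46872007e+00  2.87213002e+00]
2.7667 [-2.53707214e-01  4.34063174e-01  1.20542513e+00 -9.57989148e-04
  1.50224125e+00 -1.59271611e+00] [ 0.57998071 -0.0292376   0.25005655]
[ 0.515 -0.014  0.375] [[0.23, 0.973, -0.0], [0.938, -0.221, 0.265], [0.258, -0.061, -0.964]] [310.90727306 174.82155133]
```

View pics/w1.png

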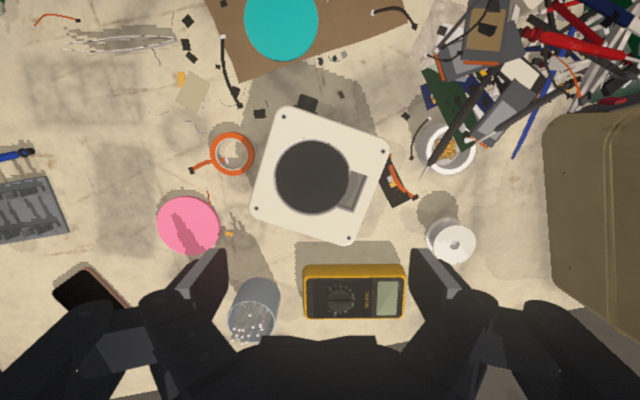

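Black disc at (312,177), notch at (356,190), knob at (306,103), and screws at about (284,115), (383,151), (348,239) and (256,208). I'll compute the base pose, and the rack from the scene and side crops.

Run:
```python
from h import *
c=dict(np.load('pics/w1.npz')); im=cv2.imread('pics/w1.png')
m=(im.max(2)<95).astype(np.uint8)
m=cv2.morphologyEx(m,cv2.MORPH_OPEN,np.ones((5,5),np.uint8))
n,l,st,ce=cv2.connectedComponentsWithStats(m); k=l[177,312]; print(st[k],ce[k])
pts=np.argwhere(l==k)[:,::-1].astype(np.float32); e=cv2.minEnclosingCircle(pts); print(e)
C=ray(c,*ce[k],.052); print('centre',C)
P=[ray(c,*p,.052)[:2] for p in [(284,115),(383,151),(348,239),(256,208)]]
for a,b in((0,1),(3,2),(0,3),(1,2)): d=P[b]-P[a]; print(np.hypot(*d),np.degrees(np.arctan2(d[1],d[0])))
print('mid',np.mean(P,0)); N=ray(c,356,190,.032)[:2]-C[:2]; print(np.hypot(*N),np.degrees(np.arctan2(N[1],N[0])))
# rack fin tops (z=.035): side crop 3.636x at (350,235), scene crop 4.82x at (330,155)
S=dict(np.load('pics/side0.npz'));Q=dict(np.load('pics/scene0.npz'))
for u,v in [(128,345),(149,373),(208,313),(229,336),(265,364),(183,400),(204,432),(268,490),(350,452)]:
    print('S',ray(S,350+u/3.636,235+(v-289)/3.636,.035).round(4))
for u,v in [(478,446),(505,437),(543,426),(568,415),(606,406),(543,490),(667,436)]:
    print('Q',ray(Q,330+(u-400)/4.82,155+(v-289)/4.82,.035).round(4))
```

```text
[ 276  141   72   72 4096] [311.76586914 176.69042969]
((312.0, 176.5), 36.58219909667969)
centre [ 0.57320992 -0.03457713  0.052     ]
0.11021376204913565 57.26552405193266
0.1101199675064232 57.01283777860672
0.1055426587418371 -32.194832752188795
0.10602744067198387 -32.248566237215016
mid [ 0.57862266 -0.02910245]
0.05467174730781071 55.788179187748874
S [ 0.5167 -0.3755  0.035 ]
S [ 0.5126 -0.3953  0.035 ]
S [ 0.5633 -0.3793  0.035 ]
S [ 0.5605 -0.3968  0.035 ]
S [ 0.5612 -0.4201  0.035 ]
S [ 0.5139 -0.417   0.035 ]
S [ 0.5084 -0.437   0.035 ]
S [ 0.5081 -0.4771  0.035 ]
S [ 0.5532 -0.4806  0.035 ]
Q [ 0.5566 -0.369   0.035 ]
Q [ 0.5559 -0.3866  0.035 ]
Q [ 0.5535 -0.4104  0.035 ]
Q [ 0.5554 -0.4296  0.035 ]
Q [ 0.5511 -0.4525  0.035 ]
Q [ 0.498  -0.3594  0.035 ]
Q [ 0.5038 -0.4493  0.035 ]
```

Base centre is (0.573, -0.0346), with its +y at 57.3° in world. Press now.

```bash
cat >> h.py <<'E'
from scipy.spatial.transform import Rotation as Ro
C=np.array([.5732,-.0346,0]); YB=np.radians(57.3)
def quat(yaw,tilt=0):
    """tool y horizontal direction at yaw, fingers down; tilt>0 leans approach towards +y dir"""
    y0=np.array([np.cos(yaw),np.sin(yaw),0]); Z=np.array([0,0,1.])
    z=-Z*np.cos(tilt)+y0*np.sin(tilt); y=y0*np.cos(tilt)+Z*np.sin(tilt)
    q=Ro.from_matrix(np.c_[np.cross(y,z),y,z]).as_quat(); return [q[3],*q[:3]]
yb=np.array([np.cos(YB),np.sin(YB),0])
E
python3 - <<'E'
from h import *
q=quat(YB); p=C+.030*yb
print(planner.ik(p+[0,0,.08],q), planner.ik(C+[0,0,.09],quat(YB,np.radians(33))))
grip(0.0)
bot.move_to(p+[0,0,.082],q)
print(bot.servo_line(p+[0,0,.060],vel=.03,contact_N=1.0)); s=readout.get_state(); print(s['t'],s['eef_pos'],s['wrist_force'])
for z in (.060,.056,.053,.051):
    bot.servo_line(p+[0,0,z],vel=.02); s=readout.get_state(); print(s['t'],s['eef_pos'][2],s['wrist_force'])
snap('wrist','w2');snap('side','s2');snap('scene','q2')
a=cv2.imread('pics/s2.png')[110:200,250:370]; b=cv2.imread('pics/w2.png')
cv2.imwrite('pics/v2.png',np.vstack([cv2.resize(b[:,:],(480,300)),cv2.resize(a,(480,300),interpolation=2)[:300]]))
E
```

```text
[-2.16541838e-01  6.14170777e-01  1.41854613e+00 -4.44089210e-16
  1.10887574e+00 -1.21661550e+00] [-0.50728686  0.56736383  1.639962    0.69349363  1.01657946 -1.90757391]
False
5.1333 [ 0.58950647 -0.00937511  0.06010086] [-0.08557947 -0.01300567 -0.54388332]
5.3833 0.060134271075627015 [-0.15273912  0.39332243  0.47919687]
5.7333 0.055800664974323365 [0.65188342 1.10671841 0.2534403 ]
6.0333 0.052845953334913334 [ 0.1352702   0.33794683 -0.63300014]
6.2833 0.05088253374539276 [-0.16653089 -0.67542085  0.60163503]
```

View pics/v2.png

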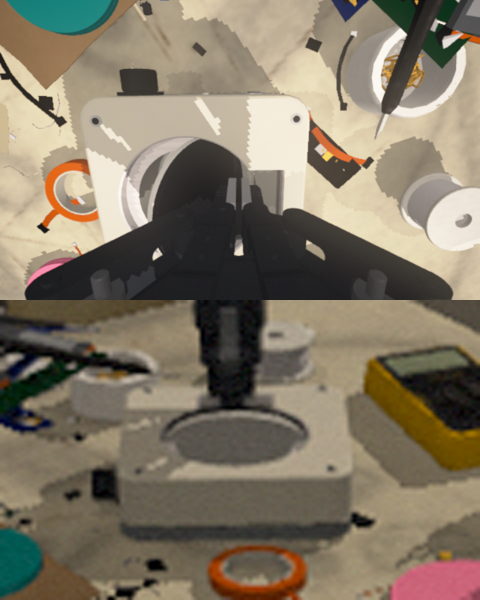

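The plate is tilted up: its white underside shows in the side view, and its black face is near the fingers in the wrist view. Retract and check that it stays.

Run:
```python
from h import *
p=C+.030*yb
bot.servo_line(p+[0,0,.11],vel=.08)
bot.servo_line(C-.075*yb+[0,0,.20],quat(YB,np.radians(33)),vel=.3)
snap('wrist','w3');c=snap('side','s3');q=snap('scene','q3')
print(readout.get_state()['t'])
a=cv2.imread('pics/s3.png')[110:200,250:370]; b=cv2.imread('pics/w3.png');d=cv2.imread('pics/q3.png')[180:270,155:275]
cv2.imwrite('pics/v3.png',np.vstack([cv2.resize(b,(480,300)),np.hstack([cv2.resize(a,(400,300),interpolation=2),cv2.resize(d,(400,300),interpolation=2)])[:,:]]) if 0 else np.vstack([np.hstack([cv2.resize(b,(480,300)),np.zeros((300,320,3),np.uint8)]),np.hstack([cv2.resize(a,(400,300),interpolation=2),cv2.resize(d,(400,300),interpolation=2)])]))
```

```text
8.2
```

View pics/v3.png

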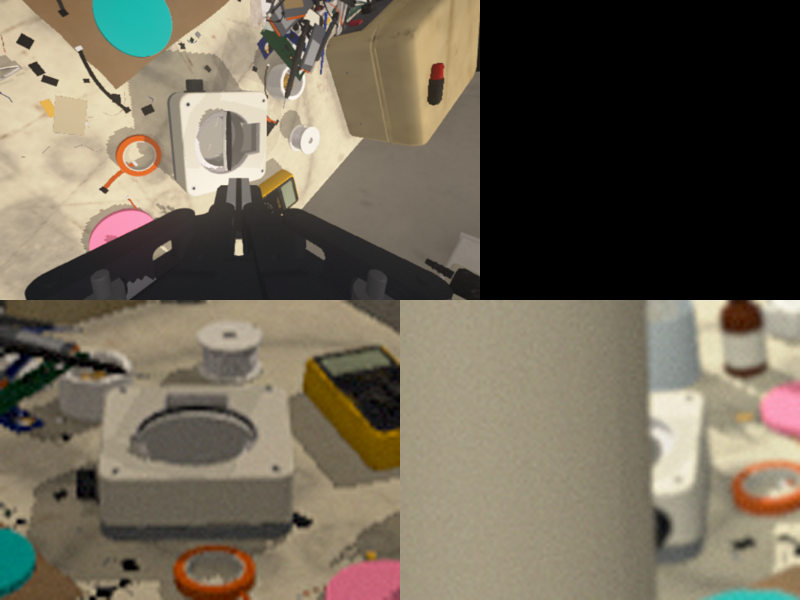

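Run:
```python
from h import *
w=dict(np.load('pics/w3.npz'));s=dict(np.load('pics/s3.npz'))
b=cv2.resize(cv2.imread('pics/w3.png')[110:270,220:370],None,fx=3.5,fy=3.5,interpolation=2)
a=cv2.resize(cv2.imread('pics/s3.png')[125:180,270:345],None,fx=3.5,fy=3.5,interpolation=2)
o=np.zeros((560,800,3),np.uint8);o[:560,:525]=b;o[:192,530:792]=a[:,:262]
cv2.imwrite('pics/v4.png',o)
# predicted plate rim (mid-plane) outline for several angles; report key points in w3 crop coords
xb=np.array([yb[1],-yb[0],0])
for th in (50,57,65,72):
    t=np.radians(th); up=-yb*np.cos(t)+np.array([0,0,np.sin(t)]); n=yb*np.sin(t)+np.array([0,0,np.cos(t)])
    yl=.042-.008*np.sin(t)  # lower edge against wall
    low=C+yl*yb+[0,0,.008]  # lower-face bottom corner
    cen=low+.04*up+.004*n
    e=cen+.04*up
    print(th,(cen-C).round(4),'top rim black/white',[((proj(w,e+k*.004*n)-[220,110])*3.5).round() for k in(1,-1)],'ht',(e+.004*n)[2].round(4),'y',(e-C)@yb,[((proj(s,e+k*.004*n)-[270,125])*3.5+[530,0]).round() for k in (1,-1)])
```

```text
50 [0.0071 0.0111 0.0412] top rim black/white [array([292., 297.]), array([262., 296.])] ht 0.0744 y -0.012487186547398992 [array([660.,  61.]), array([660.,  73.])]
57 [0.0091 0.0142 0.0437] top rim black/white [array([328., 297.]), array([298., 297.])] ht 0.0795 y -0.004925805072983932 [array([660.,  48.]), array([660.,  60.])]
65 [0.0116 0.0181 0.0459] top rim black/white [array([369., 295.]), array([339., 296.])] ht 0.0839 y 0.004565307912597371 [array([660.,  35.]), array([660.,  45.])]
72 [0.014  0.0217 0.0473] top rim black/white [array([404., 293.]), array([374., 295.])] ht 0.0866 y 0.013474414384823575 [array([660.,  25.]), array([660.,  34.])]
```

View pics/v4.png

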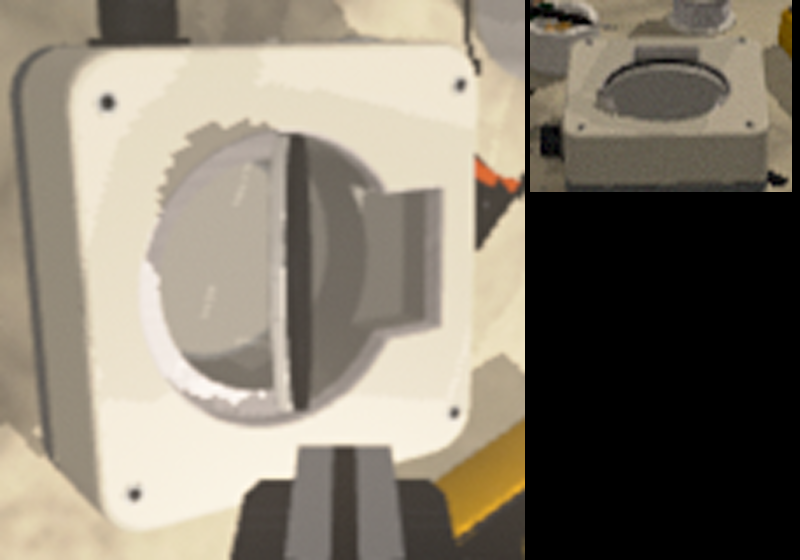

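Run:
```python
from h import *
w=dict(np.load('pics/w3.npz'));s=dict(np.load('pics/s3.npz'))
pw=lambda X:((proj(w,X)-[220,110])*3.5).round()[0]; ps=lambda X:((proj(s,X)-[270,125])*3.5).round()[1]
for th in (48,51,54,57,60):
    t=np.radians(th); up=-yb*np.cos(t)+np.array([0,0,np.sin(t)]); n=yb*np.sin(t)+np.array([0,0,np.cos(t)])
    low=C+(.003+.036/np.tan(t))*yb+[0,0,.008]
    T=low+.08*up
    print(th,'w: white top',pw(T),'black top',pw(T+.008*n),'black bottom',pw(low+.008*n),'side white,black',ps(T),ps(T+.008*n),'y,z',((T-C)@yb).round(4),T[2].round(4))
print(planner.ik(C+[0,0,.09],quat(YB,np.radians(36))))
```

```text
48 w: white top 250.0 black top 280.0 black bottom 332.0 side white,black 78.0 66.0 y,z -0.0181 0.0675
51 w: white top 255.0 black top 285.0 black bottom 324.0 side white,black 74.0 62.0 y,z -0.0182 0.0702
54 w: white top 261.0 black top 292.0 black bottom 316.0 side white,black 70.0 59.0 y,z -0.0179 0.0727
57 w: white top 267.0 black top 299.0 black bottom 309.0 side white,black 67.0 55.0 y,z -0.0172 0.0751
60 w: white top 275.0 black top 307.0 black bottom 302.0 side white,black 63.0 52.0 y,z -0.0162 0.0773
[-0.52768296  0.57527795  1.65425674  0.7548499   1.02953911 -1.96891411]
```

The plate leans at about 56° and matches the ledge-contact model: white edge 268, black 290–310, side top about 60. Grip it along its plane.

Run:
```python
from h import *
t=np.radians(56); up=-yb*np.cos(t)+np.array([0,0,np.sin(t)])
E=C-.0141*yb+[0,0,.0765]; q=quat(YB,np.pi/2-t)
grip(.30)
bot.move_to(E+.055*up,q)
print('hit',bot.servo_line(E-.012*up,vel=.08,contact_N=6)); s=readout.get_state(); print(s['t'],s['eef_pos'],E-.012*up,s['wrist_force'],s['opening'])
c=snap('wrist','w5')
grip(0.0); s=readout.get_state(); print(s['t'],s['opening'],s['gripper_force'],s['wrist_force'])
snap('wrist','w6')
a=cv2.imread('pics/w5.png');b=cv2.imread('pics/w6.png')
cv2.imwrite('pics/v5.png',np.hstack([cv2.resize(x[60:330,190:450],None,fx=1.5,fy=1.5) for x in(a,b)]))
```

```text
hit False
9.9833 [ 0.56933942 -0.04103238  0.06683824] [ 0.56920779 -0.0408185   0.06655155] [-0.04181323  0.23462091  0.00671267] 0.3046951072480125
10.325 0.08112164309764934 61.325122117996216 [-0.12164209 -0.15619594  1.38911806]
```

View pics/v5.png

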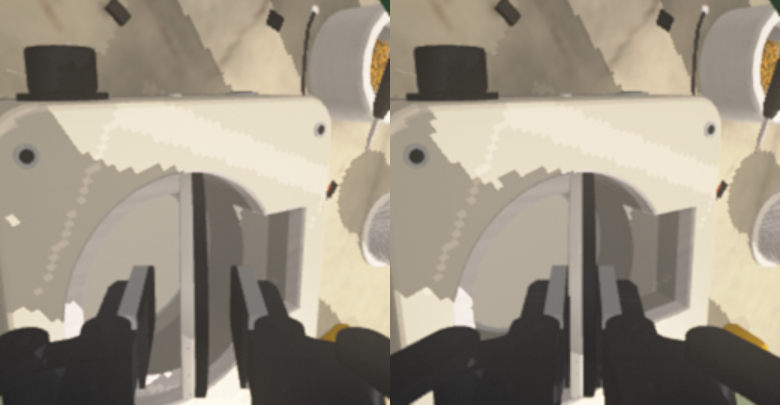

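Gripped: 7 mm opening at 61 N with the plate between the pads. Lift, upright it, hover above the rack's slot_a and look.

Run:
```python
from h import *
p=np.array(readout.get_state()['eef_pos'])
bot.servo_line(p+[0,0,.10],vel=.12)
yr=np.radians(87)
print(planner.ik([.538,-.385,.19],quat(yr)))
bot.move_to([.538,-.385,.19],quat(yr))
c=snap('wrist','w7');snap('side','s7'); s=readout.get_state(); print(s['t'],s['eef_pos'],s['opening'],s['wrist_force'])
a=cv2.imread('pics/s7.png')[180:330,330:490]
o=np.zeros((600,640,3),np.uint8);o[:400]=cv2.imread('pics/w7.png');o[400:,:213]=cv2.resize(a,(213,200))
cv2.imwrite('pics/v7.png',o)
```

```text
[-7.99684355e-01  6.19815518e-01  1.04887019e+00 -4.44089210e-16
  1.47290694e+00 -2.31812080e+00]
12.7583 [ 0.53825822 -0.38393726  0.18984508] 0.08182899202748524 [-0.22230739 -0.34019097 -0.81519053]
```

View pics/v7.png

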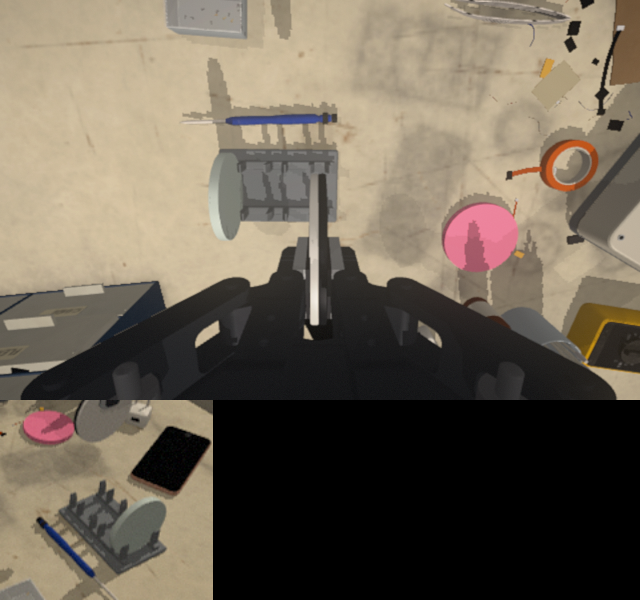

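The plate hangs edge-on and plumb in the grip (wrist 318,178 to 318,325). The rack foot's near right corner is at (337,150), the glass at (225,195), and the driver is clear. One zoom of the rack for its exact pose.

Run:
```python
from h import *
b=cv2.resize(cv2.imread('pics/w7.png')[142:232,205:345],None,fx=5,fy=5,interpolation=2)
for i in range(0,140,20): cv2.putText(b,str(205+i),(i*5,12),0,.4,(0,0,255)); cv2.line(b,(i*5,0),(i*5,6),(0,0,255))
for i in range(8,90,20): cv2.putText(b,str(142+i),(0,i*5+4),0,.4,(0,0,255))
cv2.imwrite('pics/v8.png',b)
```

```text
(no output)
```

View pics/v8.png

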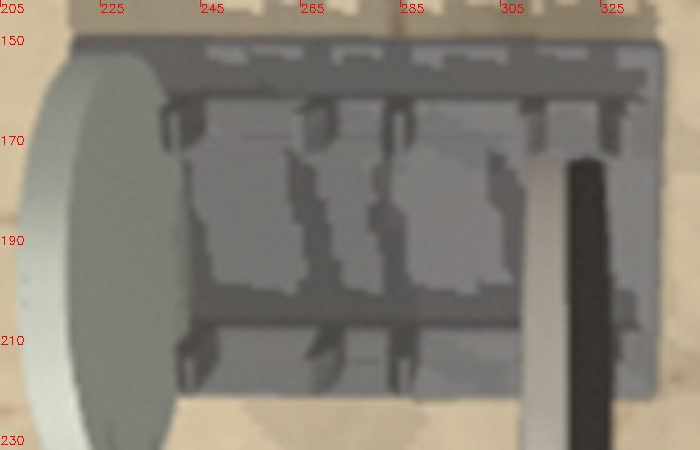

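Run:
```python
from h import *
w=dict(np.load('pics/w7.npz'))
P=[(72,38),(662,42),(655,398)]
for z in (0,.004,.008):
    A,B,D=[ray(w,205+u/5,142+v/5,z) for u,v in P]
    yd=(B-A)[:2]; yd/=np.hypot(*yd); yaw=np.degrees(np.arctan2(yd[1],yd[0])); xd=np.array([yd[1],-yd[0]])
    cen=B[:2]-yd*.061+xd*.039
    print(z,np.linalg.norm(B-A),np.linalg.norm(D-B),yaw,cen)
    pc=lambda x,y,zz:((proj(w,[*(cen+xd*x+yd*y),zz])-[205,142])*5).round().astype(int).tolist()
    for sl in (0,.042):
        for x in (-.020,.020): print('  slot',sl,x,'base faces',pc(x,sl-.00525,.012),pc(x,sl+.00525,.012),'top',pc(x,sl-.00875,.035),pc(x,sl+.00875,.035))
    print('  glass',pc(0,-.042,.0866))
# check held plate: lowest rim / centre
p=np.array(readout.get_state()['eef_pos']); 
for yo in(-.004,.004): print('plate front rim',((proj(w,p+[-.040,yo,-.028])-[205,142])*5).round())
```

```text
0 0.12170297441513839 0.07770129988208194 86.63843816486344 [ 0.54016854 -0.42498679]
  slot 0 -0.02 base faces [336, 141] [388, 141] top [299, 161] [393, 162]
  slot 0 0.02 base faces [342, 330] [392, 331] top [308, 364] [398, 365]
  slot 0.042 -0.02 base faces [544, 142] [596, 142] top [524, 163] [617, 163]
  slot 0.042 0.02 base faces [543, 332] [593, 332] top [524, 366] [614, 366]
  glass [39, 343]
0.004 0.12015764302813807 0.0767146826026314 86.63843816486344 [ 0.53974483 -0.425228  ]
  slot 0 -0.02 base faces [334, 139] [386, 139] top [298, 159] [391, 160]
  slot 0 0.02 base faces [341, 329] [391, 329] top [306, 362] [396, 363]
  slot 0.042 -0.02 base faces [542, 140] [594, 140] top [522, 160] [615, 161]
  slot 0.042 0.02 base faces [542, 330] [592, 330] top [522, 364] [612, 364]
  glass [37, 341]
0.008 0.11861231164113774 0.07572806532318085 86.63843816486346 [ 0.53932113 -0.4254692 ]
  slot 0 -0.02 base faces [333, 137] [385, 137] top [296, 157] [390, 157]
  slot 0 0.02 base faces [339, 327] [390, 327] top [305, 360] [395, 361]
  slot 0.042 -0.02 base faces [541, 138] [593, 138] top [521, 158] [614, 159]
  slot 0.042 0.02 base faces [540, 328] [591, 328] top [521, 362] [611, 362]
  glass [35, 339]
plate front rim [506. 155.]
plate front rim [584. 151.]
```

The rack fit is good: foot 121.7 x 77.7 mm, and the fin faces project where they are seen. Rack centre is (0.540, -0.425) with +y at 86.6°. The held plate sits about 2 mm to +y of the TCP in the same image, so I correct for that and insert with contact sensing.

Run:
```python
from h import *
q=quat(np.radians(86.64)); X=np.array([.5425,-.3846,0])
bot.servo_line(X+[0,0,.120],q,vel=.1)
for z in (.085,.070):
    h=bot.servo_line(X+[0,0,z],vel=.03,contact_N=6); s=readout.get_state()
    print(s['t'],h,s['eef_pos'],s['wrist_force'],s['torque'])
    if h: break
```

```text
14.925 False [ 0.5424842  -0.38434401  0.0850394 ] [ 0.11010974  2.06430023 -0.04270911] [ 0.56785477 -0.06021336 -0.10553375]
15.3083 True [ 0.54233911 -0.38414281  0.0755499 ] [-2.4259011   1.38911786  3.06863527] [ 0.15132468  0.42258624 -0.01280608]
```

Contact came at TCP z = 0.0755 against 0.0746 expected, so the plate is on the rails with little side load. Release, retreat, and check numerically.

Run:
```python
from h import *
grip(.25); bot.dwell(.3)
p=np.array(readout.get_state()['eef_pos'])
bot.servo_line([p[0],p[1],.20],vel=.12)
bot.servo_line([.45,-.30,.27],vel=.3)
bot.dwell(.3)
c=snap('side','s9'); s=readout.get_state(); print(s['t'],s['wrist_force'],s['opening'])
sl=np.array([.5425,-.3828,.0466]); yd=np.array([np.cos(np.radians(86.64)),np.sin(np.radians(86.64)),0]); xd=np.array([yd[1],-yd[0],0])
# compare predicted near-face disc with changed pixels vs s7 (plate was held aloft) / side0
d=cv2.absdiff(cv2.imread('pics/side0.png'),cv2.imread('pics/s9.png')).max(2)
th=np.linspace(0,2*np.pi,60)
pts=np.array([proj(c,sl+f*.004*yd+.04*(np.cos(a)*xd+np.sin(a)*np.array([0,0,1]))) for f in(-1,1) for a in th])
hull=cv2.convexHull(pts.astype(np.float32)).astype(int); M=np.zeros(d.shape,np.uint8); cv2.fillPoly(M,[hull],1)
x,y,w,h=cv2.boundingRect(hull); D=(d>35).astype(np.uint8); D=cv2.medianBlur(D,3)
R=np.zeros_like(D);R[y-15:y+h+15,x-15:x+w+15]=1
print('pred box',x,y,w,h,'inside changed',(D&M).sum(),M.sum(),'outside',(D&R&(1-M)).sum()); yy,xx=np.nonzero(D&M); print(xx.min(),xx.max(),yy.min(),yy.max())
for r in range(y-4,y+h+6,2): print(''.join('M' if M[r,k]and D[r,k] else 'm' if M[r,k] else 'x' if D[r,k] else '.' for k in range(x-12,x+w+12)))
```

```text
18.0667 [0.14068328 0.42188857 0.09433001] 0.25141994174601495
pred box 379 221 42 42 inside changed 744 1222 outside 26
380 419 223 260
..................................................................
..................................................................
.....................................mmmmmmmmm....................
...............................mmmmmmmMMmmmmmmmm..................
.............................mmmMMMMMMMMMmmmmmmmmmm...............
.........................mmmmMMMMMMMMmmmmmMMMMMMMMmmm.............
.......................mmmMMMMMmmmmmmmmmmmMMMMMMMMMMm.............
.....................mmmMMMMmmmmmmmmmmmmmmmmMMMMMMMMMm............
....................mmMMMMmmmmmmmmmmmmmmmmmmmMMMMMMMMm............
..................mmMMMmmmmmmmmmmmmmmmmmmmmmMMMMMMMMMm............
.................mmMMmmmmmmmmmmmMMMMMMMMMMMMMMMMMMMMM.............
...............mmMMMmmMMMMMMMMMMMMMMMMMMMMMMMMMMMMMMM.............
..............mmMMMmmMMMMMMMMMMMMMMMMMmMMmMMMMMMMMMM..............
.............mmMMMMMMMMMMMMMMMMMMMMMMMMMMMMMMMMMMMM...............
.............mMMMMMMMMMMMMMMMMMMMMMMMMMMMMMMMMMMMm................
............mmMMMMMMMMMMMMMMMMMMMMMmmMMMMMMmMmmm..................
............mMMMMMMMMMMMMMMMMMMMMMMmMMMMMMmmmmm...................
............mMMMMMMMMMMMMMMMMMmmmmmMMMMMMmmmm.....................
............mMMMMMMMMMMMMMMmmmmmmmMMMMMMmmm.......................
..............mMMMMMMmmmmmmmmmmmmMMMMMMMMx........................
...............MMMMMMmmmmmmmmmmMMMMMmMMx..........................
.................MMMmmmmmmmmMMMmmmm...............................
...................mmmmmmmmmmmm...................................
..................................................................
..................................................................
..................................................................
```

The changed pixels fill the predicted outline of a fully seated plate to within about 1 px, so I'm handing in.

```bash
python3 -c "
from h import *
print(close_job())"
```

```text
the job is handed in; nothing more can be done
None
```

The stage plate was tipped up, lifted out and stood on edge in rack slot_a, and the job was handed in after about 18 s of robot time. The final side image matches a fully seated plate to about 1 px, but the hand-in returned no verdict. I saw no sign that the glass plate or the bystanders moved, though I did not measure them afterwards.

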